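# Shut off the bench's compressed air

### The arm

A 6-joint arm with a two-finger parallel gripper is mounted at the origin on the work surface. World frame = base frame: x ahead of the robot, y to its left, z up, the work surface at z = 0. Lengths are in m, angles in rad, forces in N, time in s.
With the tool pointing down it reaches from about 0.35 to 0.875 m from the base axis. Payload 4.2 kg.
Tool frame: the origin (TCP) lies midway between the tips of the shut fingers; the grasp point (between the pads) lies 19 mm behind it; z points along the fingers, y is the line along which they close (so a half turn about z gives the same grasp; the last joint's range is limited). The gripper opens to 87 mm and grips with 3 to 60 N. Pads are 19 mm wide; open, the fingers measure 117 mm over their backs; the gripper's body (75 mm by 190 mm) begins 51 mm behind the grasp point.
Start: joints at [-0.98, 0.385, 0.008, 0, -1.194, -0.259], TCP at [0.204, -0.591, 0.223] pointing down, gripper open.
Joint ranges: [-3.14, 3.14], [-1.21, 2.06], [-1.07, 1.41], [-3.16, 2.05], [-2.99, -0.16], [-3.1, 3.1]. Speed limits (rad/s): [2.79, 2.79, 3.14, 3.14, 3.14, 3.14].

### API

Orientations are given as a unit quaternion [x, y, z, w].
In Python, from station import ctrl gives the robot as it stands.
- The arm moves only by the tool carry_out, never from a script. Its argument "commands" is a list that holds one entry, the list of rows, each a list of 7 numbers: the closure in counts, from 0 (fully open) to 255 (shut), then the shift along the world's x, y, z in mm, then the turn, a rotation vector about the world's x, y, z in degrees. In form: [[[gripper, x, y, z, rx, ry, rz], ...]]. A call has 1 to 8 rows; each row is the pose to reach, as a shift and turn from the pose commanded when the call began; what a row does not reach only later rows make up. A row lasts 1/12 s, in which the tool goes at most 41.7 mm and 7.16 degrees, less where a joint would pass 70% of its speed; a pose out of reach is approached as far as the arm can. A call with a gripper value outside its range is refused whole. The fingers move at their own pace and stop on an object; the grip force is fixed at half the most. Time passes only in rows, so rows that repeat a pose let the fingers close. It gives the time, the measured TCP pose, the force, the opening and the grip force at its end, in the units of the state.
- ctrl.state(): the state, without advancing time (a new reading comes with each control period).
- ctrl.read_camera(name): name is "scene" or "top" or "wrist"; returns the picture (384x512x3 uint8, blue, green, red); there is no depth.
- ctrl.calibration(name): a dict with "vertical_fov" (degrees; the focal length in pixels is half the picture's height over the tangent of half this angle, whatever the lens; pixels are square), "cx", "cy" (the principal point, pixels), "xyz" and "rotation" of the camera in the world. Camera axes: x right, y up, looking along -z (the intrinsics and any distortion apply to the point x, -y, -z); pixel columns grow to the right and rows downward; lengths in m; the calibration is good to about 2 mm. The wrist camera is an equidistant fisheye: a pixel r from the principal point sees the ray r / f radians off the axis. A picture is of the moment at which its call begins: read the wrist's pose just before it. calibration takes no time and is no camera call; for the wrist camera it gives the pose at the moment of the call.
- ctrl.hand_in(): hands the job in; it is judged then, once.
The state is a dict: "time": time; "joint_pos": joint angles; "joint_velocities": joint speeds; "joint_torque": joint torques, N m; "eef_pos": TCP position; "orientation": TCP orientation; "ft_force": force on the tool from outside, world axes, zero at the start; "moment": the same for the moment, N m; "opening": finger opening in m; "gripper_force": force on a finger pad.
Only numpy, scipy, OpenCV 4.12 (cv2) and the standard library are available. Lean on these libraries where they do the work, as an engineer would, in place of code of your own. Each camera call takes 0.05 s, during which the arm holds its last target. There are 200 camera calls.

### The job

Push the loose cover of the air box by its black rib, sliding it all the way off the valve well onto the closed half of the box; then push the red valve handle a quarter turn fully shut, anticlockwise seen from above, until it lies crosswise to its pipe against its stop. Never lift the cover out of its track, and leave the blue handle and the things around the box as they are.

Things in the scene. Friction and masses are not known exactly. Their poses are not given: they have to be found in the camera images.
- air_box: Green-painted steel air box, fixed to the bench, 174 (x) by 460 (y) mm; origin under its centre at bench level; its y axis runs along its length, z up. The +y half is an open well (inside x -73 to 73, y 1 to 225 mm, floor 5 mm up), the -y half a closed deck. Two ledges along the full length, 62 mm above the bench, carry the loose cover; lips beside and at both ends of the ledges rise to 69 mm at the sides and 68 mm at the ends and stop the cover.
- cover: Loose aluminium cover plate, 160 (x) by 228 (y) by 4 mm, about 0.4 kg, lying on the box's ledges between the lips (2 mm play per side); origin at the centre of its underside, axes as the box's. It starts over the well (box y about +100 to +114 mm) and slides along the box's -y onto the deck until it meets the end stop (box y about -117 mm); a push of about 2 to 6 N moves it.
- rib (a point): Centre of the upright black rib on the cover, 80 (x) by 12 (y) mm, standing 26 mm above the plate's top (the rib's top is 30 mm above the cover's underside); it is on the cover's centreline, 70 mm towards the cover's +y end. This point is 17 mm above the cover's underside (79 mm above the bench).
- red_handle (a joint): Angle of the red valve handle about its upright pivot: 0 = open (handle points along the box's -x), pi/2 = shut, against a hard stop (handle points along the box's -y). Seen from above it turns anticlockwise to shut; it stays where it is left (about 0.12 N m of friction). It starts between 0 and 0.3.
- red_pivot (a point): Point on the red handle's pivot axis, half-way up the handle (51 mm above the bench). The handle is a bar 12 mm wide, 10 mm high (46 to 56 mm above the bench) that reaches 55 mm out from the pivot. The red and the blue valve are side by side in the well, 100 mm apart along y, in either order; their pivots are 25 mm from the box's centreline on its +x side, at box y 70 and 170 mm. A brass pipe along x, 38 mm high at most, runs through each valve.
- red_tip (a point): Outer end of the red handle, 55 mm from its pivot, half-way up.
- blue_handle (a joint): Angle of the blue valve handle, same shape and sense as the red one; to be left as it is.
- blue_tip (a point): Outer end of the blue handle, 55 mm from its pivot, half-way up (51 mm above the bench).
- jar_mid (a point): Centre of the amber jar, 56 mm in diameter, 90 mm tall, standing on the bench; bystander.
- tape_mid (a point): Centre of the yellow tape roll, 90 mm in diameter, 24 mm high, lying flat on the bench; bystander.
- mould_mid (a point): Point in the steel mould insert, 60 by 80 by 30 mm, 15 mm above the bench under it; bystander.

How it is judged:
On the way, in this order (a step that is already met when the one before it is completed fails the run):
1. the cover is slid aside off the well while the red handle is still open (y of cover in the frame of air_box below -0.09 m and value of joint red_handle below 0.6 rad), for 0.2 s.
2. the red handle is pushed shut (value of joint red_handle above 1.42 rad and y of cover in the frame of air_box below -0.09 m), for 0.2 s.
At the end, for the whole second after the job is handed in: The cover lies flat and at rest in its track, its centre at least 90 mm to the deck side (-y) of the box's middle; the red handle is shut (at least 1.42 of 1.57 rad); the blue handle's tip has moved less than 12 mm and the jar, tape and mould insert less than 20 mm (all of step 2 and z of cover in the frame of air_box between 0.058 and 0.066 m and angle between cover's own z axis and vertical below 0.05 rad and linear speed of cover below 0.01 m/s and distance of blue_tip from where it was at the start of the episode below 0.012 m and distance of each of jar_mid, tape_mid, mould_mid from where it was at the start of the episode below 0.02 m); the robot touches nothing.
It fails at once if the cover is lifted or tipped out of its track (z of cover in the frame of air_box above 0.074 m or angle between cover's own z axis and vertical above 0.12 rad).
It fails at once if the blue handle is moved (distance of blue_tip from where it was at the start of the episode above 0.012 m).
It fails at once if the amber jar is moved, lifted or tipped (distance of jar_mid from where it was at the start of the episode above 0.02 m or angle between jar_mid's own z axis and vertical above 0.3 rad).
It fails at once if the yellow tape roll is moved, lifted or tipped (distance of tape_mid from where it was at the start of the episode above 0.02 m or angle between tape_mid's own z axis and vertical above 0.3 rad).
It fails at once if the steel mould insert is moved, lifted or tipped (distance of mould_mid from where it was at the start of the episode above 0.02 m or angle between mould_mid's own z axis and vertical above 0.3 rad).
It also fails if it takes over 53 s, if anything falls off the work surface, if the arm or the gripper's body presses on something with over 40 N, if the wrist force passes 120 N, or if a joint passes its speed limit or range.

## Working session

There is one attempt and no reset: what is moved stays moved. The work goes in short steps, Python scripts to look and compute and a tool call to move; the robot and the scene stay as the last step left them, time stands still between calls to the robot, and variables do not carry over. Pictures are saved under pics/ and viewed, at most 10 in all, crops included, and the job is handed in when it is done.

Besides the shell and the picture viewer there is one more tool, called after "Call:" as name(argument=value, ...), one argument or row to a line, values as JSON. carry_out: Moves the arm, as the interface text tells. Its arguments: {"type":"object","properties":{"commands":{"type":"array","items":{"type":"array","items":{"type":"array","items":{"type":"number"}}}}},"required":["commands"]}

```bash
mkdir -p pics
python3 - <<'E'
from station import ctrl
import cv2,numpy as np
for n in("top","scene"):
    cv2.imwrite(f"pics/{n}0.png",cv2.resize(ctrl.read_camera(n),(800,600),interpolation=cv2.INTER_CUBIC))
    print(n,ctrl.calibration(n))
s=ctrl.state();print(s['time'],s['eef_pos'],s['orientation'],s['opening'])
E
```

```text
top {'vertical_fov': 50.52151157609107, 'cx': 252.71306139068167, 'cy': 189.496023135764, 'xyz': array([ 0.52596295, -0.02255712,  1.08156513]), 'rotation': array([-0.03822147,  0.03978886,  0.71359312, -0.69838444])}
scene {'vertical_fov': 56.07205800000624, 'cx': 254.3836277745918, 'cy': 186.80551243250284, 'xyz': array([ 0.88943911, -0.42257487,  0.85280892]), 'rotation': array([0.25417215, 0.07016633, 0.25524524, 0.93022743])}
0.1 [ 0.20343538 -0.59038879  0.22158849] [-1.65058156e-01  9.86283352e-01  9.57398826e-04 -1.97220851e-04] 0.08743651215827618
```

View pics/top0.png

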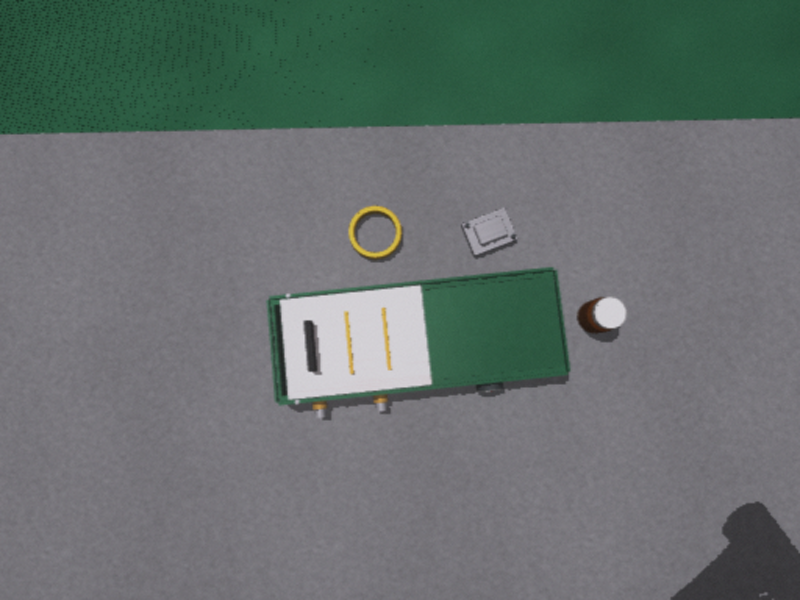

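View pics/scene0.png

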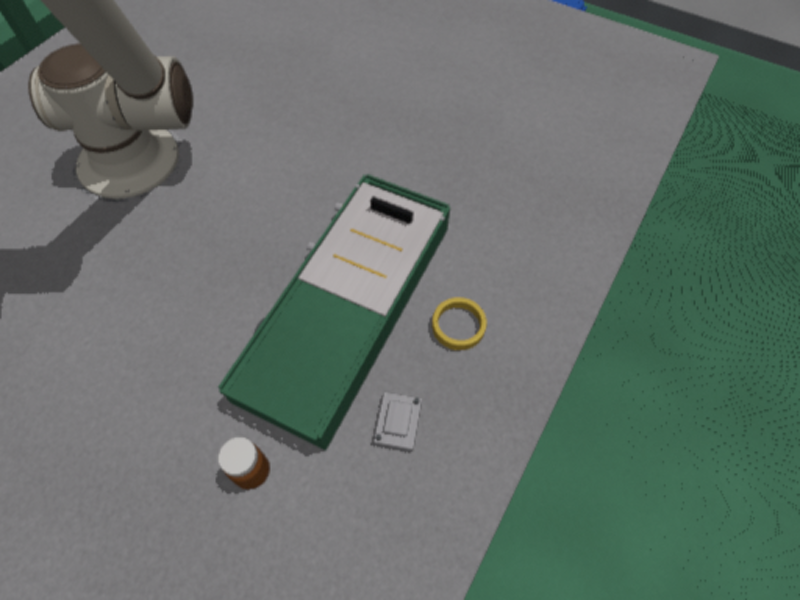

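The top view shows the cover over the left half of the box, with the rib at about (312,347). The box corners are at about (268,296), (556,268), (568,376) and (278,403). The tape, mould insert and jar are all clear of the box.

```bash
cat > h.py <<'E'
from station import ctrl
import cv2,numpy as np
from scipy.spatial.transform import Rotation as R
def ray(name,u,v,c=None):
    c=c or ctrl.calibration(name); f=192/np.tan(np.radians(c['vertical_fov']/2))
    x,y=(u-c['cx']),(v-c['cy'])
    if name=='wrist':
        r=np.hypot(x,y);t=r/f; d=np.array([np.sin(t)*x/r,-np.sin(t)*y/r,-np.cos(t)])
    else: d=np.array([x/f,-y/f,-1])
    return np.array(c['xyz']),R.from_quat(c['rotation']).apply(d)
def at(name,u,v,z,c=None):
    o,d=ray(name,u,v,c); return o+d*(z-o[2])/d[2]
E
python3 - <<'E'
from h import *
k=.64
P=[at('top',u*k,v*k,.068) for u,v in[(268,296),(556,268),(568,376),(278,403)]]
Q=[at('scene',u*k,v*k,.068) for u,v in[(450,207),(320,441),(222,386),(367,178)]]
for A in(P,Q):
    A=np.array(A)[:,:2];print(A.round(4).tolist(),'centre',A.mean(0),'L',np.linalg.norm(A[0]-A[1]),np.linalg.norm(A[3]-A[2]),'W',np.linalg.norm(A[0]-A[3]))
    d=A[0]-A[1]+A[3]-A[2];print('yaw of +y axis minus 90',np.degrees(np.arctan2(d[1],d[0]))-90)
print('rib',at('top',310*k,346*k,.092),at('scene',391*k,207*k,.092))
for n,p in dict(tape=(375,232),mould=(490,231),jar=(610,313)).items(): print(n,at('top',p[0]*k,p[1]*k,.09 if n=='jar' else .02))
print(ctrl.calibration('wrist'))
E
```

```text
[[0.6428, 0.1774], [0.6782, -0.2867], [0.5052, -0.2972], [0.4729, 0.1616]] centre [ 0.57477739 -0.06124403] L 0.46547112902122 0.45988445178364423 W 0.1705988958438263
yaw of +y axis minus 90 4.197543011284651
[[0.643, 0.174], [0.6827, -0.2879], [0.5121, -0.2945], [0.4799, 0.1563]] centre [ 0.57940229 -0.0630313 ] L 0.46357069835608333 0.45192272905105463 W 0.1640650731760941
yaw of +y axis minus 90 4.499314383867144
rib [0.5605025  0.10744313 0.092     ] [0.56315783 0.10393625 0.092     ]
tape [0.75382562 0.00518477 0.02      ]
mould [ 0.75137679 -0.1902355   0.02      ]
jar [ 0.60196916 -0.36200192  0.09      ]
{'vertical_fov': 65.70646984690485, 'cx': 257.72985644506116, 'cy': 189.64896542195822, 'xyz': array([ 0.13980217, -0.61219486,  0.38296512]), 'rotation': array([-0.07103521, -0.10170524,  0.8076312 ,  0.57649101])}
```

Call:
carry_out(
  commands=[
    [[255,18,36,0,0,0,-2],[255,36,72,0,0,0,-4],[255,54,108,0,0,0,-6],[255,72,144,0,0,0,-8],[255,90,180,0,0,0,-10],[255,108,216,0,0,0,-12],[255,126,252,0,0,0,-14],[255,144,288,0,0,0,-14.7]],
  ],
)

```text
time: 0.77
eef_pos: [0.3478, -0.3009, 0.2223]
orientation: [-0.037, 0.999, 0.0, -0.0]
ft_force: [1.7, -0.6, 0.7]
opening: 0.0416
gripper_force: 0.0
```

Call:
carry_out(
  commands=[
    [[255,18,36,0,0,0,0],[255,36,72,0,0,0,0],[255,54,108,0,0,0,0],[255,72,144,0,0,0,0],[255,90,180,0,0,0,0],[255,108,216,0,0,0,0],[255,126,252,0,0,0,0],[255,144,288,0,0,0,0]],
  ],
)

```text
time: 1.43
eef_pos: [0.4917, -0.0128, 0.2225]
orientation: [-0.038, 0.999, 0.0, -0.0]
ft_force: [0.7, -1.0, 0.8]
opening: 0.0007
gripper_force: 0.0
```

Call:
carry_out(
  commands=[
    [[255,18,36,-15,0,0,0],[255,36,72,-30,0,0,0],[255,54,108,-45,0,0,0],[255,70,145,-60,0,0,0],[255,70,155,-70,0,0,0],[255,70,155,-70,0,0,0]],
  ],
)

```text
time: 1.93
eef_pos: [0.5605, 0.1425, 0.1486]
orientation: [-0.039, 0.999, -0.001, -0.003]
ft_force: [-0.6, -0.2, 0.0]
opening: 0.0007
gripper_force: 0.0
```

Run:
```python
from h import *
s=ctrl.state();print(s['time'],s['eef_pos'],s['opening'],s['ft_force'])
a=R.from_quat(s['orientation']).apply([0,1,0]);print(np.degrees(np.arctan2(a[1],a[0])))
print(ctrl.calibration('wrist'))
cv2.imwrite("pics/w1.png",cv2.resize(ctrl.read_camera('wrist'),(800,600),interpolation=cv2.INTER_CUBIC))
```

```text
1.9333 [0.56047712 0.14251526 0.14862133] 0.0007091693114456765 [-0.63851738 -0.15022665  0.00911296]
94.47744866346855
{'vertical_fov': 65.70646984690485, 'cx': 257.72985644506116, 'cy': 189.64896542195822, 'xyz': array([0.49423717, 0.13788493, 0.31039572]), 'rotation': array([-0.08257953, -0.08851431,  0.72869955,  0.67404955])}
```

View pics/w1.png

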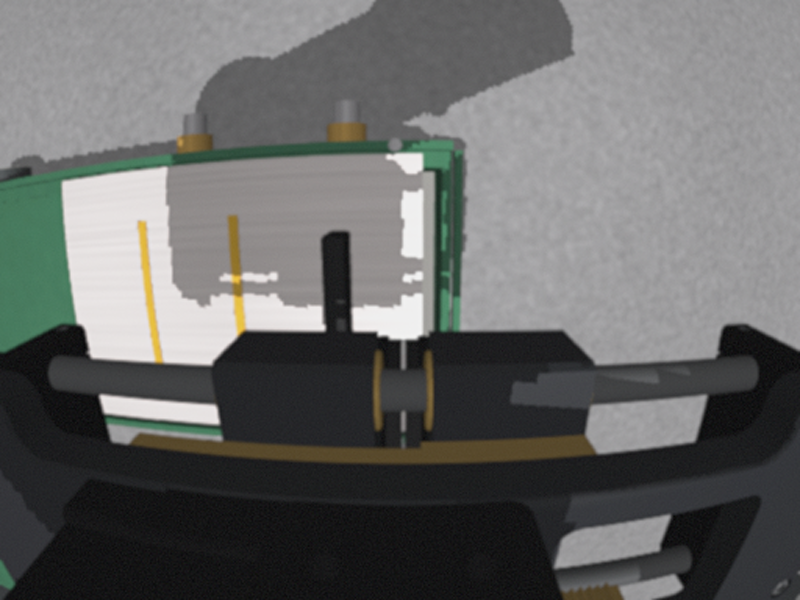

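The wrist view shows the near end of the rib: its top runs from (323,235) to (349,235). The cover's +y edge is near (425,250).

Run:
```python
from h import *
k=.64; th=np.radians(4.35);c=np.array([.577,-.062])
def box(p): d=p[:2]-c; return np.array([np.cos(th)*d[0]+np.sin(th)*d[1],-np.sin(th)*d[0]+np.cos(th)*d[1]]).round(4)
for n,u,v,z in[('rib-',323,236,.092),('rib+',349,235,.092),('edge',424,250,.066),('boxcorner',463,148,.068)]:
    p=at('wrist',u*k,v*k,z);print(n,p,box(p))
print('tcp',box(ctrl.state()['eef_pos']))
```

```text
rib- [0.52178568 0.09989    0.092     ] [-0.0428  0.1656]
rib+ [0.52049084 0.11244707 0.092     ] [-0.0431  0.1782]
edge [0.52871934 0.15015627 0.066     ] [-0.032   0.2152]
boxcorner [0.47281682 0.1659039  0.068     ] [-0.0866  0.2351]
tcp [-0.0011  0.2036]
```

Call:
carry_out(
  commands=[
    [[255,0,0,-25,0,0,0],[255,0,0,-50,0,0,0],[255,0,0,-66,0,0,0],[255,0,0,-74,0,0,0],[255,0,0,-74,0,0,0],[255,0,0,-74,0,0,0]],
  ],
)

```text
time: 2.48
eef_pos: [0.562, 0.1394, 0.0795]
orientation: [-0.037, 0.999, 0.0, 0.001]
ft_force: [1.1, -0.5, 0.3]
opening: 0.0006
gripper_force: 0.0
```

Call:
carry_out(
  commands=[
    [[255,0,-4,0,0,0,0],[255,1,-8,0,0,0,0],[255,1,-12,0,0,0,0],[255,1,-16,0,0,0,0],[255,2,-22,0,0,0,0],[255,2,-30,0,0,0,0],[255,3,-38,0,0,0,0],[255,3,-46,0,0,0,0]],
  ],
)

```text
time: 3.15
eef_pos: [0.5657, 0.0942, 0.0794]
orientation: [-0.038, 0.999, 0.001, 0.001]
ft_force: [-0.7, 4.2, 3.9]
opening: 0.0006
gripper_force: 2.3
```

Call:
carry_out(
  commands=[
    [[255,1,-11,0,0,0,0],[255,2,-22,0,0,0,0],[255,3,-33,0,0,0,0],[255,3,-44,0,0,0,0],[255,4,-55,0,0,0,0],[255,5,-66,0,0,0,0],[255,6,-77,0,0,0,0],[255,7,-88,0,0,0,0]],
  ],
)

```text
time: 3.82
eef_pos: [0.5718, 0.005, 0.0786]
orientation: [-0.038, 0.999, 0.0, 0.0]
ft_force: [0.1, 4.9, 3.0]
opening: 0.0003
gripper_force: 2.4
```

Call:
carry_out(
  commands=[
    [[255,1,-11,0,0,0,0],[255,2,-22,0,0,0,0],[255,3,-33,0,0,0,0],[255,3,-44,0,0,0,0],[255,4,-52,0,0,0,0],[255,5,-60,0,0,0,0],[255,5,-66,0,0,0,0],[255,6,-72,0,0,0,0]],
  ],
)

```text
time: 4.48
eef_pos: [0.5773, -0.0665, 0.0784]
orientation: [-0.038, 0.999, 0.0, -0.0]
ft_force: [0.5, 4.5, 2.9]
opening: 0.0004
gripper_force: 2.3
```

Call:
carry_out(
  commands=[
    [[255,0,-3,0,0,0,0],[255,0,-6,0,0,0,0],[255,0,-6,0,0,0,0]],
  ],
)

```text
time: 4.73
eef_pos: [0.5771, -0.0726, 0.0782]
orientation: [-0.037, 0.999, -0.0, -0.001]
ft_force: [0.1, -0.3, -0.3]
opening: 0.0007
gripper_force: 0.1
```

Call:
carry_out(
  commands=[
    [[255,-1,15,0,0,0,0],[255,-2,25,20,0,0,0],[255,-3,40,55,0,0,0],[255,-5,60,90,0,0,0],[255,-5,70,120,0,0,0],[255,-5,70,120,0,0,0],[255,-5,70,120,0,0,0]],
  ],
)

```text
time: 5.32
eef_pos: [0.5726, -0.0017, 0.1999]
orientation: [-0.038, 0.999, -0.0, 0.001]
ft_force: [-0.1, -0.3, -0.9]
opening: 0.0001
gripper_force: 0.0
```

Run:
```python
from h import *
s=ctrl.state();print(s['time'],s['eef_pos'],s['ft_force'])
print(ctrl.calibration('wrist'))
w=ctrl.read_camera('wrist');t=ctrl.read_camera('top');c=ctrl.read_camera('scene')
cv2.imwrite("pics/w2.png",cv2.resize(w,(800,600),interpolation=cv2.INTER_CUBIC))
t=cv2.resize(t[160:270,160:380],(800,400),interpolation=cv2.INTER_CUBIC)
cv2.imwrite("pics/t2.png",t)
cv2.imwrite("pics/s2.png",cv2.resize(c[90:300,130:410],(800,600),interpolation=cv2.INTER_CUBIC))
```

```text
5.3167 [ 0.57263808 -0.00169386  0.19991205] [-0.14930591 -0.25804928 -0.94319325]
{'vertical_fov': 65.70646984690485, 'cx': 257.72985644506116, 'cy': 189.64896542195822, 'xyz': array([ 0.5051099 , -0.00653011,  0.36116015]), 'rotation': array([-0.08476667, -0.09182966,  0.72759945,  0.67452277])}
```

View pics/w2.png

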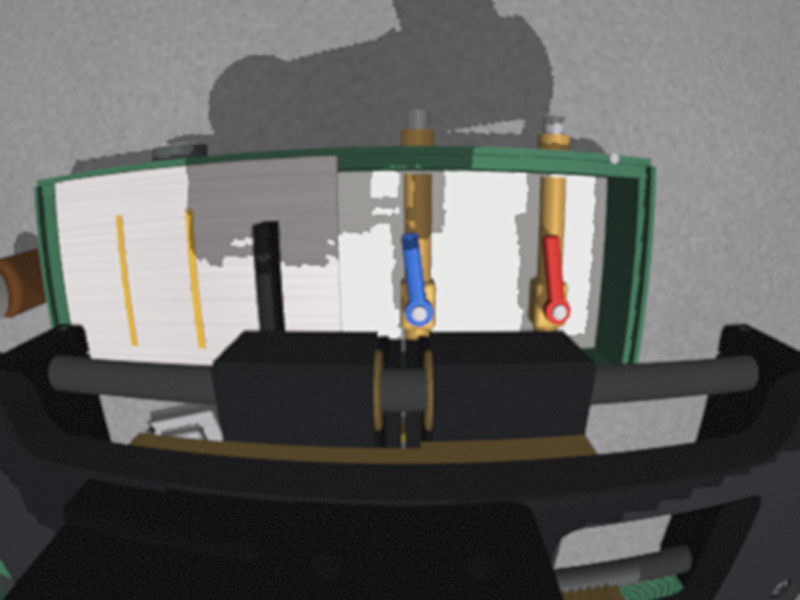

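View pics/s2.png

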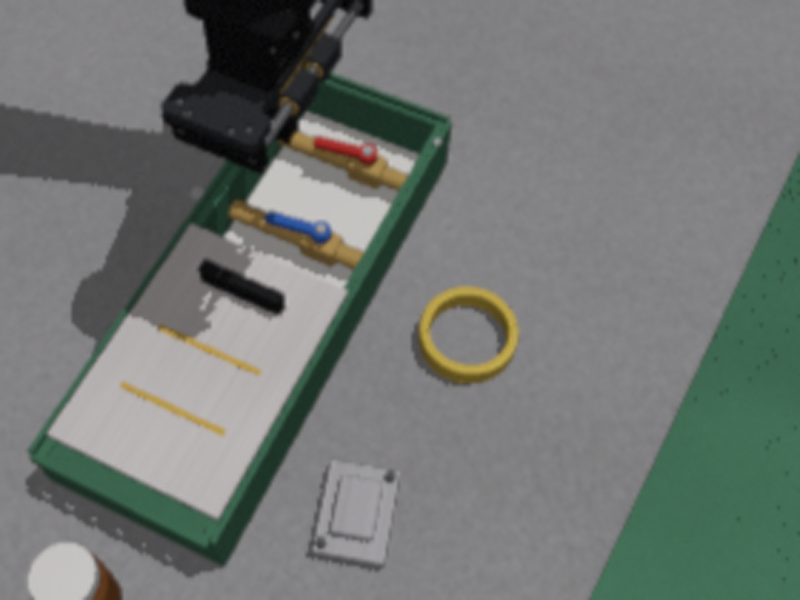

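The cover is fully off the well. In the wrist view the red valve is the one at +y, with its pivot at (558,312) and tip at (551,238). The blue valve's pivot is at (419,314) and its tip at (410,238).

Run:
```python
from h import *
k=.64; th=np.radians(4.35);c=np.array([.5745,-.060])
def box(p): d=p[:2]-c; return np.array([np.cos(th)*d[0]+np.sin(th)*d[1],-np.sin(th)*d[0]+np.cos(th)*d[1]]).round(4)
for n,u,v,z in[('redpiv',558,312,.057),('redtip',550,237,.056),('bluepiv',419,314,.057),('bluetip',410,236,.056),('cover edge',338,200,.066),('corner+y-x',651,160,.068),('corner-y-x',38,181,.068)]:
    p=at('wrist',u*k,v*k,z);print(n,p.round(4),box(p))
o=130+np.array([368,318])*.35;
for n,u,v,z in[('redpiv',369,153,.057),('redtip',316,143,.056),('bluepiv',320,230,.057),('bluetip',267,218,.056)]:
    p=at('scene',130+u*.35,90+v*.35,z);print(n,p.round(4),box(p))
print('tcp',box(ctrl.state()['eef_pos']))
```

```text
redpiv [0.5827 0.1077 0.057 ] [0.0209 0.1666]
redtip [0.5312 0.0945 0.056 ] [-0.0315  0.1574]
bluepiv [0.5909 0.0102 0.057 ] [0.0217 0.0688]
bluetip [5.389e-01 1.000e-04 5.600e-02] [-0.0309  0.0626]
cover edge [ 0.518  -0.0471  0.066 ] [-0.0554  0.0172]
corner+y-x [0.4689 0.1596 0.068 ] [-0.0887  0.227 ]
corner-y-x [ 0.5053 -0.2927  0.068 ] [-0.0866 -0.2268]
redpiv [0.5894 0.1073 0.057 ] [0.0275 0.1657]
redtip [0.5385 0.0922 0.056 ] [-0.0244  0.1545]
bluepiv [0.5953 0.0077 0.057 ] [0.0259 0.0659]
bluetip [ 0.5456 -0.0056  0.056 ] [-0.0247  0.0564]
tcp [0.001  0.0574]
```

The cover edge still overhangs the well by about 15 mm, so I'll push it home to the stop first.

Call:
carry_out(
  commands=[
    [[255,1,-15,-30,0,0,0],[255,2,-32,-65,0,0,0],[255,3,-45,-95,0,0,0],[255,4,-54,-119,0,0,0],[255,4,-60,-120,0,0,0],[255,4,-66,-120,0,0,0],[255,5,-71,-120,0,0,0],[255,5,-75,-120,0,0,0]],
  ],
)

```text
time: 6.13
eef_pos: [0.5788, -0.077, 0.0799]
orientation: [-0.038, 0.999, 0.0, 0.001]
ft_force: [0.7, 1.7, -0.6]
opening: 0.0002
gripper_force: 0.7
```

Call:
carry_out(
  commands=[
    [[255,0,-2,0,0,0,0],[255,0,-4,0,0,0,0],[255,0,-6,0,0,0,0]],
  ],
)

```text
time: 6.38
eef_pos: [0.5787, -0.0823, 0.0801]
orientation: [-0.038, 0.999, 0.0, 0.002]
ft_force: [0.4, 4.7, 3.6]
opening: 0.0006
gripper_force: 2.0
```

Call:
carry_out(
  commands=[
    [[255,0,-2,0,0,0,0],[255,0,-4,0,0,0,0],[255,0,-5,0,0,0,0],[255,0,-5,0,0,0,0]],
  ],
)

```text
time: 6.72
eef_pos: [0.5786, -0.0876, 0.0794]
orientation: [-0.038, 0.999, 0.0, 0.001]
ft_force: [1.8, 4.3, 2.9]
opening: 0.0003
gripper_force: 2.0
```

Call:
carry_out(
  commands=[
    [[255,-2,15,5,0,0,0],[255,-6,35,30,0,0,0],[255,-12,65,50,0,0,0],[255,-20,100,50,0,0,0],[255,-28,135,50,0,0,0],[255,-36,175,50,0,0,0],[255,-44,216,50,0,0,0],[255,-44,216,50,0,0,0]],
  ],
)

```text
time: 7.38
eef_pos: [0.5325, 0.1326, 0.1283]
orientation: [-0.041, 0.999, -0.0, -0.0]
ft_force: [-0.1, -1.1, -0.3]
opening: 0.0002
gripper_force: 0.0
```

Run:
```python
from h import *
th=np.radians(4.35);c=np.array([.5745,-.060]);P=np.array([.024,.166]);M=np.array([[np.cos(th),-np.sin(th)],[np.sin(th),np.cos(th)]])
t=ctrl.state()['eef_pos'];print(t,ctrl.state()['joint_pos'])
for a in np.r_[0.19:1.6:11j,1.7]:
    q=P+.04*np.array([-np.cos(a),-np.sin(a)])+.006*np.array([-np.sin(a),np.cos(a)])+[-.0095,.015]
    print(round(a,2),((c+M@q-t[:2])*1000).round(1))
cv2.imwrite("pics/w3.png",cv2.resize(ctrl.read_camera('wrist'),(800,600),interpolation=cv2.INTER_CUBIC))
```

```text
[0.5324839  0.13264322 0.12832102] [ 5.39834203e-01  3.44831528e-01 -3.11898138e-01  4.64957636e-04
 -9.14479654e-01 -2.02923235e+00]
0.19 [  2.6 -15.8]
0.33 [  3.6 -21.4]
0.47 [  5.5 -26.8]
0.61 [  8.1 -31.9]
0.75 [ 11.3 -36.5]
0.9 [ 15.2 -40.7]
1.04 [ 19.6 -44.3]
1.18 [ 24.5 -47.2]
1.32 [ 29.8 -49.4]
1.46 [ 35.3 -50.8]
1.6 [ 41.  -51.5]
1.7 [ 45.  -51.4]
```

View pics/w3.png

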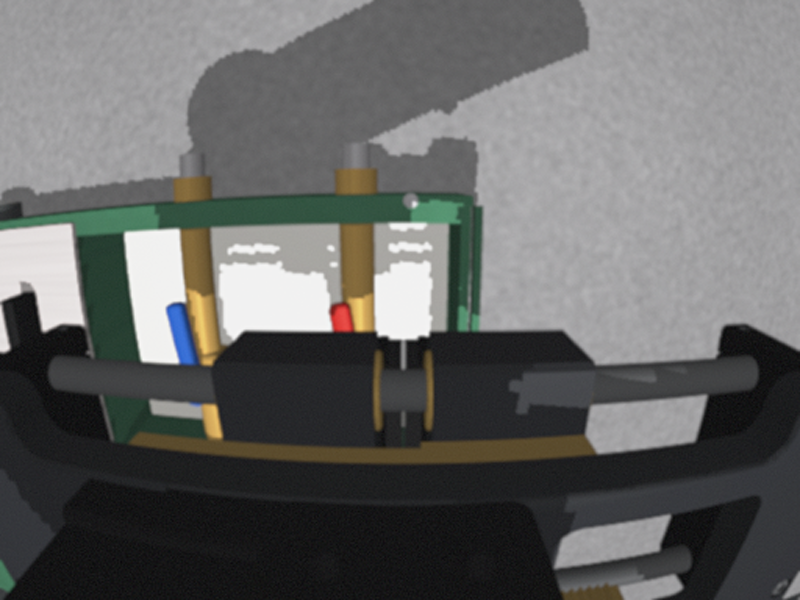

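The cover's edge is now past the well. The red handle's tip is at (342,306), left (-y) of the finger line at x≈403. I'll check the gap.

Run:
```python
from h import *
k=.64; th=np.radians(4.35);c=np.array([.5745,-.060])
def box(p): d=p[:2]-c; return np.array([np.cos(th)*d[0]+np.sin(th)*d[1],-np.sin(th)*d[0]+np.cos(th)*d[1]]).round(4)
s=ctrl.state();print('tcp',s['eef_pos'],box(s['eef_pos']))
for n,u,v,z in[('tip',341,306,.056),('tip+y edge',351,308,.056),('cover edge',75,230,.066)]:
    p=at('wrist',u*k,v*k,z);print(n,p.round(4),box(p))
```

```text
tcp [0.53257721 0.13038042 0.1281351 ] [-0.0274  0.193 ]
tip [0.5322 0.0982 0.056 ] [-0.0302  0.161 ]
tip+y edge [0.5329 0.1035 0.056 ] [-0.0291  0.1662]
cover edge [ 0.4976 -0.0626  0.066 ] [-0.0769  0.0032]
```

Call:
carry_out(
  commands=[
    [[255,0,0,-25,0,0,0],[255,0,0,-50,0,0,0],[255,0,0,-70,0,0,0],[255,0,0,-80,0,0,0],[255,0,0,-80,0,0,0],[255,0,0,-80,0,0,0]],
  ],
)

```text
time: 7.93
eef_pos: [0.5338, 0.1271, 0.0484]
orientation: [-0.037, 0.999, -0.001, -0.0]
ft_force: [0.2, 0.0, 0.3]
opening: 0.0003
gripper_force: 0.0
```

Call:
carry_out(
  commands=[
    [[255,1,-4,0,0,0,0],[255,2,-8,0,0,0,0],[255,3,-12,0,0,0,0],[255,3,-15,0,0,0,0],[255,4,-19,0,0,0,0],[255,5,-23,0,0,0,0],[255,6,-26,0,0,0,0],[255,8,-30,0,0,0,0]],
  ],
)

```text
time: 8.6
eef_pos: [0.5422, 0.0984, 0.049]
orientation: [-0.038, 0.999, 0.0, 0.001]
ft_force: [-0.8, 4.6, 2.1]
opening: 0.0003
gripper_force: 1.8
```

Call:
carry_out(
  commands=[
    [[255,2,-3,0,0,0,0],[255,5,-6,0,0,0,0],[255,9,-9,0,0,0,0],[255,12,-11,0,0,0,0],[255,15,-13,0,0,0,0],[255,18,-14,0,0,0,0],[255,20,-15,0,0,0,0],[255,23,-16,0,0,0,0]],
  ],
)

```text
time: 9.27
eef_pos: [0.5636, 0.0812, 0.0481]
orientation: [-0.037, 0.999, -0.001, -0.001]
ft_force: [-3.2, 0.1, 3.1]
opening: 0.0005
gripper_force: 1.9
```

Call:
carry_out(
  commands=[
    [[255,2,-1,0,0,0,0],[255,4,-1,0,0,0,0],[255,6,-1,0,0,0,0],[255,8,-1,0,0,0,0],[255,8,-1,0,0,0,0]],
  ],
)

```text
time: 9.68
eef_pos: [0.5717, 0.0802, 0.048]
orientation: [-0.037, 0.999, -0.001, -0.002]
ft_force: [-4.2, -3.4, 1.5]
opening: 0.0006
gripper_force: 2.2
```

Next I push on until the stop shows up in the force reading.

Call:
carry_out(
  commands=[
    [[255,1,0,0,0,0,0],[255,2,0,0,0,0,0],[255,3,0,0,0,0,0],[255,3,0,0,0,0,0]],
  ],
)

```text
time: 10.02
eef_pos: [0.5719, 0.0801, 0.0479]
orientation: [-0.037, 0.999, -0.001, -0.004]
ft_force: [-10.4, -0.7, 7.5]
opening: 0.0004
gripper_force: 5.3
```

Call:
carry_out(
  commands=[
    [[255,-8,0,0,0,0,0],[255,-16,0,0,0,0,0],[255,-20,0,20,0,0,0],[255,-20,0,55,0,0,0],[255,-20,-20,90,0,0,0],[255,-20,-45,125,0,0,0],[255,-20,-70,150,0,0,0],[255,-20,-70,150,0,0,0]],
  ],
)

```text
time: 10.68
eef_pos: [0.5599, 0.0092, 0.2059]
orientation: [-0.037, 0.999, 0.001, 0.008]
ft_force: [1.2, 1.1, 0.1]
opening: 0.0005
gripper_force: 0.0
```

Run:
```python
from h import *
cv2.imwrite("pics/w4.png",cv2.resize(ctrl.read_camera('wrist'),(800,600),interpolation=cv2.INTER_CUBIC))
```

```text
(no output)
```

View pics/w4.png

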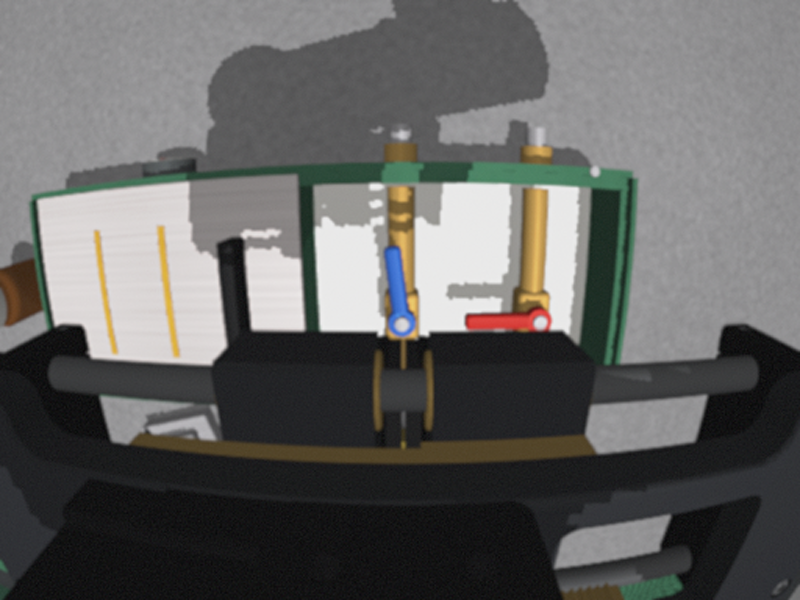

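The red handle now lies crosswise to its pipe, from its pivot at (539,321) to its tip at (468,322). The blue handle hasn't moved, and the cover sits against its end stop.

```bash
python3 -c "
from station import ctrl
print(ctrl.hand_in())"
```

```text
the job is handed in; nothing more can be done
None
```

The job is handed in, with no verdict returned: the cover was slid fully onto the deck, the red handle was pushed shut against its stop, and in the last picture the blue handle looked unmoved (the jar, tape and mould insert were never touched).

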